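Hold the cuvette block against its sprung stop in the analyser

TASK

The analyser's clear cover is down over the bay with the black cuvette block in it: swing the cover up by its bar and bring it gently to rest on its open stop. Then slide the loose block along the bay floor, flat, square and centred, against the sprung steel stop plate at the bay's end away from the screen, and press it there with a steady 10 newtons (never anywhere near 20) so that a colleague can drive its screws. Finish while still holding it pressed like this, with the cover left open and everything else on the bench left alone.

Things in the scene. Friction and masses are not known exactly. Their poses are not given: they have to be found in the camera images.
- analyser: White bench analyser, fixed. Origin on the bench under its bay's centre; x to the hinge side (away from robot), y along the bay to the screen console, z up. Bay: open trough, inside x -70..70, y -120..120 mm, floor 30 and rims 100 mm above the bench; walls 25 mm thick, 50 on the hinge side. Console from y = 145 mm, up to 140 high. The sprung stop plate is at the bay's -y end.
- cover (a joint): Hinge of the clear cover (180 deep, 262 wide, 4 mm thick, 0.18 kg), rad: 0 = down on the rims, 1.45 = on its open stop, nearly upright. Begins at 0 to 0.3. The axis runs along the analyser's y on the bay's +x side. The hinge is stiff: the cover stays where it is left.
- cover_hinge (a point): Middle of the cover's hinge axis (analyser x = 85 mm, y = 0, z = 104 mm). Its axes turn with the cover; with the cover down they are the analyser's.
- cover_bar (a point): Middle of the cover's handle: a round steel bar 12 mm thick along the analyser's y, 100 mm free between two posts, at x -145, z +45 mm in cover_hinge's frame (cover's free edge: x -180). Can be gripped from above all through the swing (it turns between the pads). When open, one finger is in the 37 mm gap between bar and cover: let go by opening only a few mm there.
- block: Black cuvette block, loose in the bay, about 0.35 kg: base 80 (x) by 60 (y) by 35 mm high, carrying rib 50 (x) by 14 (y) by 32 mm high along the middle of its top (rib top at 67). Origin: centre of its underside, z up. Starts with its axes within 0.25 rad of the analyser's. Its -y side goes against the stop plate.
- stop_face (a point): Middle of the stop plate's pressing face, at bay floor level; moves with the plate, axes as the analyser's. Steel plate 90 wide (x), 31 high, 8 mm thick; its face looks to the analyser's +y and lies at analyser x 0, y -85 mm when not pressed. Centred = block origin and stop_face at the same analyser x.
- stop_plate (a joint): How far the stop plate is pushed in, m: 0 = free, grows towards the analyser's -y, hard end at 0.020. A plain spring: 1 N for each mm, so 0.010 means 10 N.
- tip_rack: Bystander: white tip box with yellow tips, 85 x 120 mm, 67 mm high, standing on the bench on the analyser's right. Leave alone. Origin at the centre of its underside.
- reagent_bottle: Bystander: white plastic bottle, 44 mm diameter, 95 mm high. Leave alone. Origin at the centre of its underside.
- tube_rack: Bystander: green tube rack, 80 x 170 mm, 75 mm high (tubes to 104 mm), left of the analyser. Leave alone. Origin at the centre of its underside.

How it is judged:
By the outcome, as a careful person would: the job done as asked, in the order asked, and still so for the second after the job is handed in, while the arm keeps its last pose, push and grip.
It also fails if it takes over 61 s, if anything falls off the work surface, if the arm or the gripper's body presses on something with over 40 N, if the wrist force passes 120 N, or if a joint passes its speed limit or range.

ROBOT

A 6-joint arm with a two-finger parallel gripper is mounted at the origin on the work surface. World frame = base frame: x ahead of the robot, y to its left, z up, the work surface at z = 0. Lengths are in m, angles in rad, forces in N, time in s.
With the tool pointing down it reaches from about 0.3 to 0.85 m from the base axis. Payload 5.4 kg.
Tool frame: the origin (TCP) lies on the centre line of the jaws, within the pads' length; the fingertips stand 8 mm ahead of it and the grasp point (between the pads) lies 11 mm behind it; z points along the fingers, y is the line along which they close (so a half turn about z gives the same grasp; the last joint's range is limited). The gripper opens to 85 mm and grips with 20 to 120 N. Pads are 22 mm wide; open, the fingers measure 114 mm over their backs; the gripper's body (76 mm by 85 mm) begins 54 mm behind the grasp point. The pads swing forward as they close: fully open they stand 13 mm farther back than shut.
Start: joints at [1.046, 0.158, 1.597, -0, 1.386, -0.21], TCP at [0.178, 0.547, 0.239] pointing down, gripper open.
Joint ranges: [-2.91, 2.91], [-0.94, 2.29], [0.18, 2.7], [-1.29, 4.43], [0.17, 2.64], [-3, 3]. Speed limits (rad/s): [2.57, 2.57, 3.14, 3.14, 3.14, 3.14].

INTERFACE

Orientations are given as a rotation vector (axis times angle).
In Python, from workcell import ctrl gives the robot as it stands.
- The arm moves only by the tool drive_tool, never from a script. Its argument "increments" is a list of rows, each a list of 5 numbers: the finger opening in mm, from 0 to 85.4, then the shift along the tool's x, y, z in units of 30 mm (1.0 is 30 mm), then the turn about the tool's z in units of 5 degrees (1.0 is 5 degrees). In form: [[grip, tx, ty, tz, roll], ...]. A call has 1 to 8 rows; each row shifts and turns the commanded pose from where the row before left it, along the tool's axes as they then stand; what a row does not reach is not made up. A row lasts 1/10 s, in which the tool goes at most 50 mm and 8.59 degrees, less where a joint would pass 70% of its speed; a pose out of reach is approached as far as the arm can. A call is refused whole if a number of a shift passes 1 or a number of a turn 1, either way. A call with a gripper value outside its range is refused whole. The fingers move at their own pace and stop on an object; "force" is the grip in N (left out, the last holds). Time passes only in rows, so rows that do not move let the fingers close. It gives the time, the measured TCP pose, the force, the opening and the grip force at its end, in the units of the state.
- ctrl.get_state(): the state, without advancing time (a new reading comes with each control period).
- ctrl.camera(name): name is "side" or "top" or "wrist"; returns a dict with "pixels" (480x640x3 uint8, red, green, blue), "depth" (480x640 float32, m along the optical axis (not along the pixel's ray), 0 where there is no reading), "vfov" (degrees; the focal length in pixels is half the picture's height over the tangent of half this angle, whatever the lens; pixels are square), "cx", "cy" (the principal point, pixels), "view" (4x4, takes a point from world to camera coordinates). Camera axes: x right, y up, looking along -z (the intrinsics and any distortion apply to the point x, -y, -z); pixel columns grow to the right and rows downward; lengths in m; the calibration is good to about 2 mm. A picture is of the moment at which its call begins.
- ctrl.hand_in(): hands the job in; it is judged then, once.
The state is a dict: "t": time; "joints": joint angles; "qd": joint speeds; "joint_efforts": joint torques, N m; "position": TCP position; "tool_rot": TCP orientation; "wrist_force": force on the tool from outside, world axes, zero at the start; "torque": the same for the moment, N m; "finger_gap": finger opening in m; "grasp_force": force on a finger pad.
Only numpy, scipy, OpenCV 4.12 (cv2) and the standard library are available. Lean on these libraries where they do the work, as an engineer would, in place of code of your own. Each camera call takes 0.05 s, during which the arm holds its last target. There are 200 camera calls.

## Working session

There is one attempt and no reset: what is moved stays moved. The work goes in short steps, Python scripts to look and compute and a tool call to move; the robot and the scene stay as the last step left them, time stands still between calls to the robot, and variables do not carry over. Pictures are saved under pics/ and viewed, at most 10 in all, crops included, and the job is handed in when it is done.

Besides the shell and the picture viewer there is one more tool, called after "Request:" in YAML: its name, and indented under it one key for each argument. drive_tool: Moves the arm, as the interface text tells. Its arguments: {"type":"object","properties":{"increments":{"type":"array","items":{"type":"array","items":{"type":"number"}}},"force":{"type":"number"}},"required":["increments"]}

```bash
mkdir -p pics
cat > h.py <<'E'
import numpy as np, cv2
from workcell import ctrl
from scipy.spatial.transform import Rotation as R
def shot(n):
    c=ctrl.camera(n); c['f']=240/np.tan(np.radians(c['vfov'])/2); return c
def pts(c):
    v,u=np.mgrid[0:480,0:640]; d=c['depth']
    p=np.stack([(u-c['cx'])/c['f']*d,-(v-c['cy'])/c['f']*d,-d,np.ones_like(d)],-1)
    return (p@np.linalg.inv(c['view']).T)[...,:3]
def ray(c,u,v,z):
    iv=np.linalg.inv(c['view']);o=iv[:3,3];d=iv[:3,:3]@np.array([(u-c['cx'])/c['f'],-(v-c['cy'])/c['f'],-1])
    return o+d*(z-o[2])/d[2]
def save(c,n): cv2.imwrite('pics/'+n,c['pixels'][...,::-1])
E
python3 - <<'E'
from h import *
for n in('top','side'):
    c=shot(n);save(c,n+'0.png');np.savez(n+'0.npz',**{k:c[k] for k in c}); print({k:c[k] for k in c if k not in('pixels','depth')})
s=ctrl.get_state();print(s)
E
```

```text
{'vfov': 49.89257151911621, 'cx': 318.068732580466, 'cy': 228.5235889740702, 'view': array([[ 0.01786483, -0.99960627, -0.02163691,  0.02618803],
       [ 0.99445015,  0.01552031,  0.10405773, -0.56324199],
       [-0.10368095, -0.0233758 ,  0.99433587, -1.2792225 ],
       [ 0.        ,  0.        ,  0.        ,  1.        ]]), 'f': np.float64(515.9439408173326)}
{'vfov': 50.81086533513766, 'cx': 319.2139760474279, 'cy': 234.8932049853294, 'view': array([[-0.00865265, -0.99996189, -0.0011587 ,  0.01886764],
       [ 0.79270349, -0.00756557,  0.60956045, -0.51416818],
       [-0.60954599,  0.00435581,  0.79273874, -0.86199073],
       [ 0.        ,  0.        ,  0.        ,  1.        ]]), 'f': np.float64(505.315165344636)}
{'t': 0.1, 'joints': array([ 1.04588370e+00,  1.59009213e-01,  1.59812727e+00, -1.63061232e-05,
        1.38618764e+00, -2.10112621e-01]), 'qd': array([ 7.36681218e-04,  5.49511610e-05, -4.72789973e-03, -7.64031844e-04,
        1.33923925e-04,  1.53364256e-04]), 'joint_efforts': array([-1.92944672e-04, -3.96994865e+01, -3.32334781e+01, -1.04676164e-04,
        4.29164225e-03,  2.20248745e-05]), 'position': array([0.17779303, 0.54626053, 0.23839181]), 'tool_rot': array([-4.92347428e-01, -3.10215690e+00,  2.54673228e-03]), 'wrist_force': array([ 0.54695936, -0.12819527, -0.10378734]), 'torque': array([-0.02845129, -0.02451238, -0.05546124]), 'grasp_force': 0.0, 'finger_gap': 0.08560607967282936}
```

View pics/top0.png

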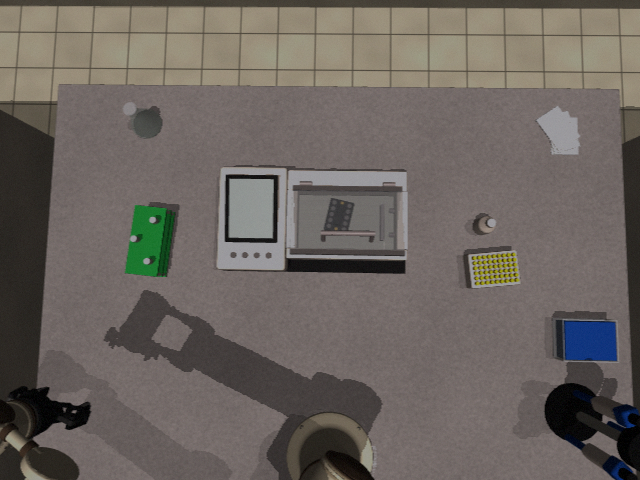

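View pics/side0.png

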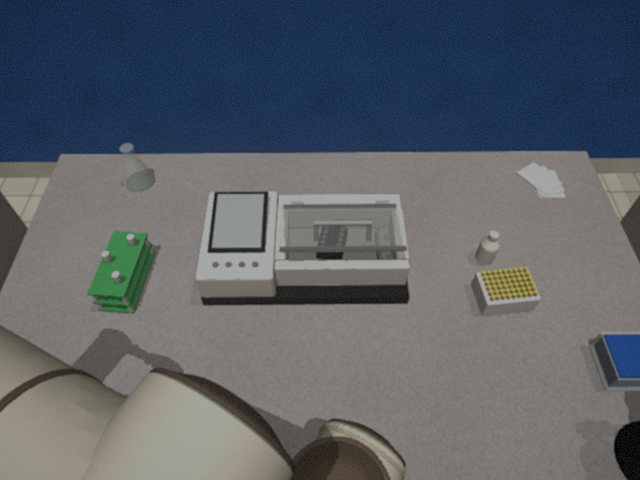

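The top view shows the analyser at pixels (218–408, 167–272), with the cover bar at about (348,235) and the block at (338,214). The side view agrees: yaw is near zero, and the tip rack and bottle are off to the right.

Run:
```python
from h import *
for n in('top','side'):
    c=dict(np.load(n+'0.npz'));P=pts(c);z=P[...,2]
    roi=np.zeros_like(z,bool);roi[140:300,190:430]=1
    img=c['pixels'].astype(int)
    white=(img.min(-1)>130)&roi
    for lo,hi in((.085,.115),(.125,.15)):
        m=white&(z>lo)&(z<hi); m=cv2.morphologyEx(m.astype(np.uint8),cv2.MORPH_OPEN,np.ones((3,3)))>0
        q=P[m]; r=cv2.minAreaRect(q[:,:2].astype(np.float32)*1000); print(n,lo,m.sum(),np.median(q[:,2]),r, np.percentile(q[:,:2],[0.5,99.5],axis=0))
    # bar: above rim, not white body
    print(np.round(z[225:245:2,320:380:6]*1000).astype(int))
    a=c['pixels'][155:295,200:420,::-1]; cv2.imwrite(f'pics/{n}c.png',cv2.resize(a,None,fx=3.6,fy=3.6,interpolation=cv2.INTER_CUBIC))
```

```text
top 0.085 5157 0.10551844726381532 ((578.36767578125, 47.34153747558594), (453.32080078125, 245.04872131347656), 89.89720916748047) [[ 0.45688961 -0.17868418]
 [ 0.69952514  0.27269682]]
top 0.125 1081 0.13091534074028566 ((566.3463134765625, 51.993255615234375), (429.9241027832031, 109.45360565185547), 66.78070831298828) [[ 0.52715693 -0.16168014]
 [ 0.66746493  0.24384708]]
[[ 139  137  133  137  136  138  137  133  139  135]
 [ 138  137  140  138  140  134  142  139  142  139]
 [ 142  137  138  142  141  140  145  139  138  138]
 [ 143  194  194  195  194  194  195  195  190  195]
 [ 137  195  196  201  194  198  194  195  195  195]
 [ 147  189  191  192  190  190  192  195  191  193]
 [ 147  146  143 1331  148  145  142  146  142  174]
 [ 144  144  148  149  146  147  142  146  145  143]
 [ 147  150  148  146  145  147  145  144  148  148]
 [ 150  150  147  143  150  148  148  148  148  149]]
side 0.085 5626 0.1058523899498296 ((575.3063354492188, 47.90087890625), (248.13307189941406, 454.7288513183594), 0.03772580996155739) [[ 0.45305569 -0.17763731]
 [ 0.69549394  0.27317084]]
side 0.125 1319 0.13060722366950772 ((575.3449096679688, 45.74540710449219), (429.1031188964844, 127.00518798828125), 76.36536407470703) [[ 0.5229839  -0.16400294]
 [ 0.66468249  0.24410224]]
[[188 188 187 186 185 185 187 183 186 138]
 [134 135 134 136 132 136 138 136 181 132]
 [136 140 135 138 136 140 138 137 175 136]
 [139 136 138 138 139 140 138 997 175 141]
 [139 142 142 142 142 143 140 141 168 142]
 [144 142 144 143 143 146 141 145 164 144]
 [144 144 147 147 144 144 144 146 155 149]
 [150 147 147 150 147 148 145 147 153 148]
 [149 150 148 150 150 150 147 150 149 151]
 [152 152 151 151 153 151 152 150 151 152]]
```

View pics/topc.png

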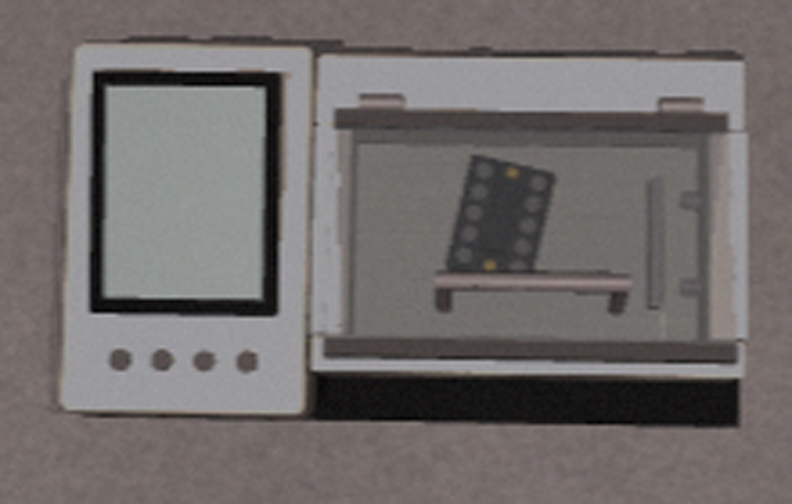

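View pics/sidec.png

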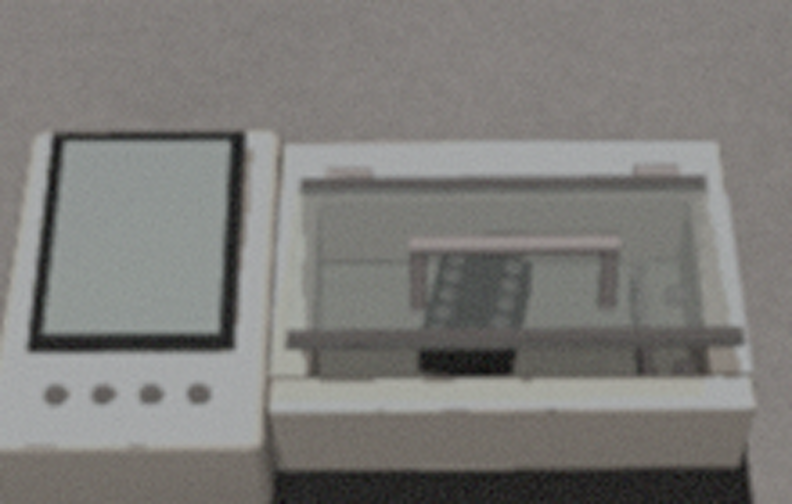

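The top crop shows the bar spanning crop (435–632, 282). The rim corners are near (745,57) and (745,375), the stop plate is at x 655, and the block is at (500,215), tilted about 0.2 rad. The side crop shows the bar at (410–620, 244) and the cover's free edge at y≈337.

Run:
```python
from h import *
T=dict(np.load('top0.npz'));S=dict(np.load('side0.npz'))
t=lambda u,v,z:np.round(ray(T,200+u/3.6,155+v/3.6,z)*1000,1)
s=lambda u,v,z:np.round(ray(S,200+u/3.6,155+v/3.6,z)*1000,1)
print('top corners',t(744,58,.1),t(745,375,.1),t(316,57,.1),t(313,372,.1))
print('side corners',s(717,144,.1),s(753,407,.1),s(285,146,.1),s(272,409,.1))
for z in(.178,.182,.186,.19,.194): print('bar',z,t(435,281,z),t(632,284,z),s(410,244,z),s(620,244,z))
print('edge',[(z,t(530,350,z),s(515,337,z)) for z in(.14,.15,.16,.17)])
print('plate',t(663,178,.061),t(656,307,.061))
print('rib/base',[t(*p,.065) for p in((476,157),(554,175),(530,270),(447,268))])
# bar fit from depth
for n,c in(('top',T),('side',S)):
    P=pts(c);z=P[...,2];m=(z>.172)&(z<.21);m[:, :300]=0;m[:,385:]=0;m[:200]=0;m[260:]=0
    q=P[m];print(n,len(q),np.median(q,axis=0),np.percentile(q[:,1],[1,99]),np.polyfit(q[:,1],q[:,0],1))
```

```text
top corners [ 698.3 -177.9  100. ] [ 485.5 -178.6  100. ] [695.3 110.1 100. ] [482.7 107.  100. ]
side corners [ 689.9 -177.7  100. ] [ 480.9 -177.1  100. ] [690.9 108.2 100. ] [482.2 107.6 100. ]
bar 0.178 [537.1  25.7 178. ] [537.2 -96.9 178. ] [543.8  25.  178. ] [542.7 -96.4 178. ]
bar 0.182 [536.7  25.7 182. ] [536.8 -96.5 182. ] [540.6  25.  182. ] [539.4 -95.8 182. ]
bar 0.186 [536.4  25.6 186. ] [536.4 -96.2 186. ] [537.4  25.  186. ] [536.2 -95.3 186. ]
bar 0.19 [536.   25.5 190. ] [536.  -95.8 190. ] [534.1  25.  190. ] [533.  -94.7 190. ]
bar 0.194 [535.6  25.4 194. ] [535.7 -95.5 194. ] [530.9  24.9 194. ] [529.7 -94.2 194. ]
edge [(0.14, array([497.3, -35.3, 140. ]), array([504.4, -35.6, 140. ])), (0.15, array([496.7, -34.9, 150. ]), array([497.1, -35. , 150. ])), (0.16, array([496.1, -34.6, 160. ]), array([489.9, -34.3, 160. ])), (0.17, array([495.5, -34.2, 170. ]), array([482.6, -33.7, 170. ]))]
plate [ 622.1 -128.1   61. ] [ 532.8 -123.7   61. ]
rib/base [array([634.2,   1. ,  65. ]), array([622.5, -52.8,  65. ]), array([556.5, -37.1,  65. ]), array([557. ,  19.7,  65. ])]
top 313 [ 0.53689601 -0.030138    0.19276051] [-0.09418978  0.02511117] [0.00098507 0.53701418]
side 401 [ 0.53183732 -0.03283864  0.19195164] [-0.09365823  0.024798  ] [0.0020771  0.53239361]
```

```bash
cat >> h.py <<'E'
def plan(x,y,z,yaw_deg=None):
    """tool-frame units to target; yaw_deg = desired world direction of tool y, mod 180"""
    s=ctrl.get_state();M=R.from_rotvec(s['tool_rot']).as_matrix();p=np.array(s['position'])
    d=np.array([x,y,z])-p;a=np.degrees(np.arctan2(M[1,1],M[0,1]))
    print('t',round(s['t'],2),'pos',np.round(p*1000,1),'tooly yaw',round(a,2),'z',np.round(M[:,2],3),'j',np.round(s['joints'],3),'gap',round(s['finger_gap']*1000,1),'gf',round(float(s['grasp_force']),1),'F',np.round(s['wrist_force'],1),'T',np.round(s['torque'],2))
    print('now-frame units',np.round(M.T@d/.03,3))
    if yaw_deg is not None:
        for y2 in(yaw_deg,yaw_deg+180):
            e=(y2-a+180)%360-180
            print('yaw',y2,'world turn',round(e,1),'roll units (tool z down => -)',round(-e/5,2))
            Y=np.radians(y2); yt=np.array([np.cos(Y),np.sin(Y),0]);zt=np.array([0,0,-1]);xt=np.cross(yt,zt)
            print('   after-turn units',np.round(np.array([xt,yt,zt])@d/.03,3))
E
python3 -c "
from h import *
plan(.535,-.034,.239,0)"
```

```text
t 0.1 pos [177.8 546.3 238.4] tooly yaw 71.96 z [-0.001 -0.002 -1.   ] j [ 1.046  0.159  1.598 -0.     1.386 -0.21 ] gap 85.6 gf 0.0 F [ 0.5 -0.1 -0.1] T [-0.03 -0.02 -0.06]
now-frame units [-1.7311e+01 -1.4705e+01 -1.0000e-03]
yaw 0 world turn -72.0 roll units (tool z down => -) 14.39
   after-turn units [-19.342  11.907  -0.02 ]
yaw 180 world turn 108.0 roll units (tool z down => -) -21.61
   after-turn units [ 19.342 -11.907  -0.02 ]
```

Request:
drive_tool:
  increments:
    - [85,-0.48,-0.41,0,0]
    - [85,-0.96,-0.82,0,0]
    - [85,-0.96,-0.82,0,0]
    - [85,-0.96,-0.82,0,0]
    - [85,-0.96,-0.82,0,0]
    - [85,-0.96,-0.82,0,0]
    - [85,-0.96,-0.82,0,0]
    - [85,-0.96,-0.82,0,0]

```text
t: 0.9
position: [0.3266, 0.3029, 0.239]
tool_rot: [-0.492, -3.103, 0.0]
wrist_force: [0.6, -0.3, 0.2]
finger_gap: 0.0849
grasp_force: 0.0
```

Request:
drive_tool:
  increments:
    - [85,-0.96,-0.82,0,0]
    - [85,-0.96,-0.82,0,0]
    - [85,-0.96,-0.82,0,0]
    - [85,-0.96,-0.82,0,0]
    - [85,-0.96,-0.82,0,0]
    - [85,-0.96,-0.82,0,0]
    - [85,-0.96,-0.82,0,0]
    - [85,-0.96,-0.82,0,0]

```text
t: 1.7
position: [0.4848, 0.0445, 0.2389]
tool_rot: [-0.493, -3.102, -0.0]
wrist_force: [0.5, 0.2, 0.1]
finger_gap: 0.0846
grasp_force: 0.0
```

Request:
drive_tool:
  increments:
    - [70,-0.96,-0.82,0,0]
    - [60,-0.96,-0.82,0,0.5]
    - [50,0,0,0,1]
    - [40,0,0,0,1]
    - [40,0,0,0,1]
    - [40,0,0,0,1]
    - [40,0,0,0,1]
    - [40,0,0,0,1]

```text
t: 2.5
position: [0.5236, -0.0186, 0.2387]
tool_rot: [-1.346, -2.838, 0.0]
wrist_force: [0.5, -0.1, 0.5]
finger_gap: 0.04
grasp_force: 0.0
```

Request:
drive_tool:
  increments:
    - [40,0,0,0,1]
    - [40,0,0,0,1]
    - [40,0,0,0,1]
    - [40,0,0,0,1]
    - [40,0,0,0,1]
    - [40,0,0,0,1]
    - [40,0,0,0,1]
    - [40,0,0,0,0.9]

```text
t: 3.3
position: [0.5236, -0.0186, 0.2387]
tool_rot: [-2.225, -2.216, 0.001]
wrist_force: [-0.2, -0.5, -0.5]
finger_gap: 0.0399
grasp_force: 0.0
```

Run:
```python
from h import *
plan(.535,-.034,.176,0)
c=shot('wrist');save(c,'w1.png');np.savez('w1.npz',**c)
P=pts(c);z=P[...,2];m=(z>.17)&(z<.21)
q=P[m];print(len(q),np.median(q,axis=0),np.percentile(q,[2,98],axis=0))
```

```text
t 3.3 pos [523.6 -18.6 238.7] tooly yaw -0.23 z [-0.001  0.    -1.   ] j [-0.266  0.027  1.739 -0.     1.377 -0.262] gap 39.9 gf 0.0 F [-0.2 -0.5 -0.5] T [-0.05  0.01 -0.01]
now-frame units [-0.513  0.384  2.091]
yaw 0 world turn 0.2 roll units (tool z down => -) -0.05
   after-turn units [-0.514  0.379  2.092]
yaw 180 world turn -179.8 roll units (tool z down => -) 35.95
   after-turn units [ 0.514 -0.379  2.092]
4688 [ 0.53665956 -0.02227471  0.19328736] [[ 0.52933013 -0.08869645  0.17432518]
 [ 0.54298738  0.02778603  0.19517913]]
```

View pics/w1.png

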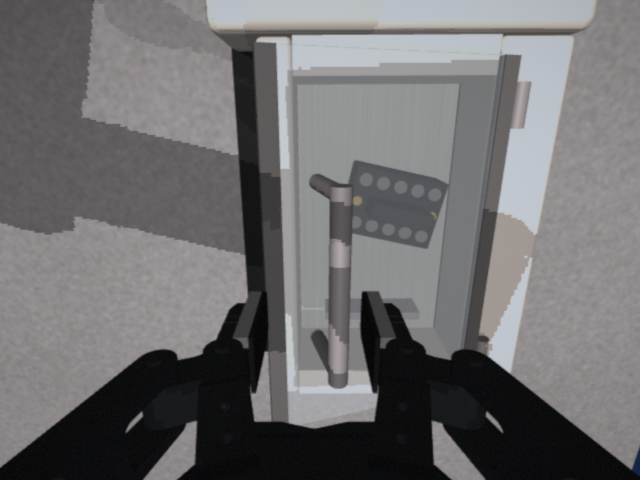

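The wrist picture shows the bar at u≈340, v 185–385. It lies to the +x side of the pad centre (u≈313), as expected, and the block is at about (400,205).

Request:
drive_tool:
  increments:
    - [40,-0.25,0.2,0.2,0]
    - [40,-0.26,0.21,0.4,0]
    - [40,0,0,0.5,0]
    - [40,0,0,0.5,0]
    - [40,0,0,0.3,0]
    - [40,0,0,0.15,0]
    - [40,0,0,0,0]
    - [25,0,0,0,0]

```text
t: 4.15
position: [0.5366, -0.0339, 0.1783]
tool_rot: [2.221, 2.22, 0.001]
wrist_force: [1.3, 0.4, -0.3]
finger_gap: 0.0271
grasp_force: 0.0
```

Request:
drive_tool:
  force: 30
  increments:
    - [18,0,0,0,0]
    - [14,0,0,0,0]
    - [10,0,0,0,0]
    - [10,0,0,0,0]
    - [10,0,0,0,0]

```text
t: 4.65
position: [0.537, -0.034, 0.178]
tool_rot: [2.221, 2.22, 0.002]
wrist_force: [5.5, -0.8, -3.6]
finger_gap: 0.0107
grasp_force: 29.2
```

Run:
```python
from h import *
plan(.536,-.034,.176,0)
# arc increments about hinge (0.662/0.663, .104), bar radius 151.8
for hx in(.662,):
  s=ctrl.get_state()['position']; b=np.array([s[0]-hx,s[2]+.011-.104]); print(np.hypot(*b),np.arctan2(b[1],-b[0])-.301)
  th0=np.arctan2(b[1],-b[0]); tt=np.concatenate([np.linspace(th0,1.751,33)])
  X=-.1518*np.cos(tt);Z=.1518*np.sin(tt)
  print(np.round(np.c_[np.diff(X)/.03,-np.diff(Z)/.03],2).tolist())
```

```text
t 4.65 pos [537. -34. 178.] tooly yaw -0.04 z [ 0.002 -0.    -1.   ] j [-0.288  0.117  1.768  0.     1.255 -0.288] gap 10.7 gf 29.2 F [ 5.5 -0.8 -3.6] T [-0.02 -0.8   0.03]
now-frame units [ 0.001 -0.035  0.067]
yaw 0 world turn 0.0 roll units (tool z down => -) -0.01
   after-turn units [ 0.001 -0.034  0.067]
yaw 180 world turn -180.0 roll units (tool z down => -) 35.99
   after-turn units [-0.001  0.034  0.067]
0.15114175925025009 0.2963572752258589
[[0.11, -0.15], [0.11, -0.15], [0.12, -0.14], [0.12, -0.14], [0.13, -0.13], [0.13, -0.13], [0.13, -0.12], [0.14, -0.12], [0.14, -0.11], [0.15, -0.11], [0.15, -0.1], [0.15, -0.1], [0.16, -0.09], [0.16, -0.09], [0.16, -0.08], [0.17, -0.07], [0.17, -0.07], [0.17, -0.06], [0.17, -0.06], [0.18, -0.05], [0.18, -0.04], [0.18, -0.04], [0.18, -0.03], [0.18, -0.02], [0.18, -0.02], [0.18, -0.01], [0.18, -0.0], [0.18, 0.0], [0.18, 0.01], [0.18, 0.02], [0.18, 0.02], [0.18, 0.03]]
```

Request:
drive_tool:
  increments:
    - [10,0,0.11,-0.15,0]
    - [10,0,0.11,-0.15,0]
    - [10,0,0.12,-0.14,0]
    - [10,0,0.12,-0.14,0]
    - [10,0,0.13,-0.13,0]
    - [10,0,0.13,-0.13,0]
    - [10,0,0.13,-0.12,0]
    - [10,0,0.14,-0.12,0]

```text
t: 5.45
position: [0.5649, -0.034, 0.2112]
tool_rot: [-2.22, -2.219, 0.004]
wrist_force: [-8.3, -2.0, 3.2]
finger_gap: 0.0104
grasp_force: 29.4
```

Run:
```python
from h import *
plan(.689,-.034,.2424)
s=ctrl.get_state()['position']
for dz in(.009,.011,.013):
  b=np.array([s[0]-.662,s[2]+dz-.104]); print(np.hypot(*b),np.arctan2(b[1],-b[0])-.301)
```

```text
t 5.45 pos [564.9 -34.  211.2] tooly yaw -0.02 z [-0.004 -0.    -1.   ] j [-2.730e-01  1.600e-01  1.651e+00 -1.000e-03  1.333e+00 -2.720e-01] gap 10.4 gf 29.4 F [-8.3 -2.   3.2] T [-0.15  1.4   0.  ]
now-frame units [ 2.000e-03  4.132e+00 -1.057e+00]
0.15138455615170515 0.5737240312675744
0.15292466654031067 0.5821100710334026
0.15447531657737965 0.5903283181064645
```

Request:
drive_tool:
  increments:
    - [10,0,0.14,-0.11,0]
    - [10,0,0.15,-0.11,0]
    - [10,0,0.15,-0.1,0]
    - [10,0,0.15,-0.1,0]
    - [10,0,0.16,-0.09,0]
    - [10,0,0.16,-0.09,0]
    - [10,0,0.16,-0.08,0]
    - [10,0,0.17,-0.07,0]

```text
t: 6.25
position: [0.6032, -0.034, 0.2358]
tool_rot: [2.222, 2.221, -0.001]
wrist_force: [-7.8, 0.7, 10.6]
finger_gap: 0.0106
grasp_force: 30.3
```

Request:
drive_tool:
  increments:
    - [10,0,0.17,-0.07,0]
    - [10,0,0.17,-0.06,0]
    - [10,0,0.17,-0.06,0]
    - [10,0,0.18,-0.05,0]
    - [10,0,0.18,-0.04,0]
    - [10,0,0.18,-0.04,0]
    - [10,0,0.18,-0.03,0]
    - [10,0,0.18,-0.02,0]

```text
t: 7.05
position: [0.6462, -0.034, 0.2458]
tool_rot: [2.221, 2.22, 0.002]
wrist_force: [-4.9, 0.8, 8.0]
finger_gap: 0.0104
grasp_force: 31.3
```

Run:
```python
from h import *
plan(.689,-.034,.2424)
s=ctrl.get_state()['position']
for dz in(.009,.011,.013):
  b=np.array([s[0]-.662,s[2]+dz-.104]); print(np.hypot(*b),np.arctan2(b[1],-b[0])-.301)
```

```text
t 7.05 pos [646.2 -34.  245.8] tooly yaw -0.02 z [ 0.002 -0.    -1.   ] j [-0.239  0.338  1.371  0.     1.431 -0.239] gap 10.4 gf 31.3 F [-4.9  0.8  8. ] T [0.01 0.94 0.01]
now-frame units [-1.000e-03  1.425e+00  1.170e-01]
0.15165384769723272 1.1656272410440243
0.15364314704948678 1.1669807778395043
0.15563272068933634 1.1682997103812043
```

Request:
drive_tool:
  increments:
    - [10,0,0.18,-0.02,0]
    - [10,0,0.18,-0.01,0]
    - [10,0,0.18,0,0]
    - [10,0,0.18,0.01,0]
    - [10,0,0.15,0.01,0]
    - [10,0,0.12,0.01,0]
    - [10,0,0.08,0.01,0]
    - [10,0,0.05,0.01,0]

```text
t: 7.85
position: [0.6802, -0.0339, 0.2447]
tool_rot: [2.22, 2.219, 0.003]
wrist_force: [-2.2, 0.3, 6.5]
finger_gap: 0.0108
grasp_force: 32.1
```

Request:
drive_tool:
  increments:
    - [10,0,0.04,0.01,0]
    - [10,0,0.04,0.01,0]
    - [10,0,0.04,0.01,0]
    - [10,0,0.04,0.01,0]
    - [10,0,0.03,0.01,0]
    - [10,0,0.03,0.01,0]

```text
t: 8.45
position: [0.687, -0.0339, 0.2436]
tool_rot: [2.22, 2.219, 0.004]
wrist_force: [-2.1, 0.7, 7.1]
finger_gap: 0.0107
grasp_force: 32.3
```

Run:
```python
from h import *
plan(.689,-.034,.2424)
s=ctrl.get_state()['position']
for dz in(.009,.011,.013):
  b=np.array([s[0]-.662,s[2]+dz-.104]); print(np.hypot(*b),np.arctan2(b[1],-b[0])-.301)
```

```text
t 8.45 pos [687.  -33.9 243.6] tooly yaw -0.02 z [ 0.004 -0.    -1.   ] j [-2.250e-01  4.440e-01  1.239e+00  1.000e-03  1.455e+00 -2.240e-01] gap 10.7 gf 32.3 F [-2.1  0.7  7.1] T [ 0.11  0.57 -0.01]
now-frame units [-0.002  0.065  0.041]
0.1507118048363202 1.4366606060928153
0.15268438704462783 1.4344849922261589
0.15465767351595056 1.432364886110595
```

Creep onto the stop, watching the x force.

Request:
drive_tool:
  increments:
    - [10,0,0.03,0.01,0]
    - [10,0,0.03,0.01,0]
    - [10,0,0.03,0.01,0]
    - [10,0,0,0,0]

```text
t: 8.85
position: [0.6901, -0.034, 0.2429]
tool_rot: [2.219, 2.218, 0.005]
wrist_force: [-1.6, 1.0, 7.3]
finger_gap: 0.0109
grasp_force: 32.4
```

Request:
drive_tool:
  increments:
    - [10,0,0.03,0.01,0]
    - [10,0,0.03,0.01,0]
    - [10,0,0,0,0]

```text
t: 9.15
position: [0.6914, -0.034, 0.2427]
tool_rot: [2.22, 2.219, 0.004]
wrist_force: [-4.0, 0.0, 10.5]
finger_gap: 0.0109
grasp_force: 32.6
```

Request:
drive_tool:
  increments:
    - [10,0,0.03,0.01,0]
    - [10,0,0.03,0.01,0]
    - [10,0,0,0,0]

```text
t: 9.45
position: [0.6915, -0.034, 0.2426]
tool_rot: [-2.222, -2.221, 0.001]
wrist_force: [-11.9, 0.8, 13.9]
finger_gap: 0.0108
grasp_force: 33.1
```

Request:
drive_tool:
  increments:
    - [18,0,0,0,0]
    - [20,0,-0.03,0,0]
    - [20,0,-0.03,0,0]
    - [20,0,0,-0.3,0]
    - [20,0,0,-0.6,0]
    - [20,0,0,-0.9,0]
    - [20,0,0,-0.9,0]
    - [20,0,0,-0.6,0]

```text
t: 10.25
position: [0.6908, -0.0341, 0.3415]
tool_rot: [2.22, 2.219, 0.003]
wrist_force: [0.3, -0.4, 0.5]
finger_gap: 0.0198
grasp_force: 0.0
```

Run:
```python
from h import *
plan(.577,-.034,.34,90)
c=shot('top');save(c,'t2.png');np.savez('t2.npz',**c)
w=shot('wrist');save(w,'w2.png');np.savez('w2.npz',**w)
a=np.hstack([cv2.resize(c['pixels'][140:290,270:430],None,fx=2.5,fy=2.5,interpolation=cv2.INTER_CUBIC),cv2.resize(w['pixels'],(400,300))[:300]] if 0 else [cv2.resize(c['pixels'][140:290,270:430],(400,375),interpolation=cv2.INTER_CUBIC),cv2.resize(w['pixels'],(400,375))])
cv2.imwrite('pics/c2.png',a[...,::-1])
```

```text
t 10.25 pos [690.8 -34.1 341.5] tooly yaw -0.03 z [ 0.004 -0.001 -1.   ] j [-0.224  0.425  1.075  0.     1.638 -0.223] gap 19.8 gf 0.0 F [ 0.3 -0.4  0.5] T [-0.01 -0.03  0.  ]
now-frame units [ 3.000e-03 -3.795e+00  3.600e-02]
yaw 90 world turn 90.0 roll units (tool z down => -) -18.01
   after-turn units [3.795 0.005 0.049]
yaw 270 world turn -90.0 roll units (tool z down => -) 17.99
   after-turn units [-3.795 -0.005  0.049]
```

View pics/c2.png

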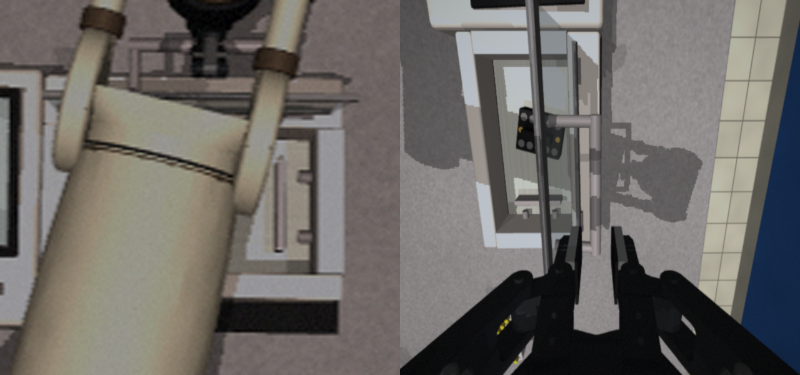

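The left panel shows the cover standing open on its stop and the stop plate at (280,200). The wrist panel on the right shows the block at (540,132), partly behind the cover edge. Next I back off over the bay to measure the block.

Request:
drive_tool:
  increments:
    - [30,0,-0.4,0,0]
    - [30,0,-0.8,0,0]
    - [30,0,-0.9,0,0]
    - [40,0,-0.9,0,0]
    - [40,0,-0.6,0,0]
    - [40,0,-0.2,0,0]
    - [40,0,0,0,0]

```text
t: 11.05
position: [0.5758, -0.0339, 0.3378]
tool_rot: [-2.222, -2.22, 0.0]
wrist_force: [0.4, 0.5, -0.3]
finger_gap: 0.0403
grasp_force: 0.0
```

Run:
```python
from h import *
plan(.577,-.034,.34,90)
w=shot('wrist');save(w,'w3.png');np.savez('w3.npz',**w)
P=pts(w);z=P[...,2];img=w['pixels'].astype(int)
box=(P[...,0]>.51)&(P[...,0]<.64)&(P[...,1]>-.11)&(P[...,1]<.08)
for nm,lo,hi in(('rib',.09,.102),('basetop',.058,.07)):
    m=box&(z>lo)&(z<hi)&(img.max(-1)<110)
    n,l,st,_=cv2.connectedComponentsWithStats(cv2.morphologyEx(m.astype(np.uint8),cv2.MORPH_CLOSE,np.ones((5,5))))
    k=1+np.argmax(st[1:,4]);m=l==k;v,u=np.nonzero(m);zm=np.median(z[m]);
    r=cv2.minAreaRect(np.c_[u,v].astype(np.float32));C=np.array([ray(w,*p,.097 if nm=='rib' else .065)[:2]*1000 for p in cv2.boxPoints(r)])
    print(nm,m.sum(),zm,'\n',np.round(C,1),np.round(C.mean(0),1),[(round(np.hypot(*e),1),round(np.degrees(np.arctan2(e[1],e[0])),1)) for e in np.diff(C,axis=0)])
g=img.min(-1)>90; m=(z>.05)&(z<.07)&(P[...,1]<-.1)&(P[...,1]>-.14)&(abs(P[...,0]-.577)<.06)
q=P[m];print('plate',len(q),cv2.minAreaRect((q[:,:2]*1000).astype(np.float32)),np.median(q,axis=0))
```

```text
t 11.05 pos [575.8 -33.9 337.8] tooly yaw -0.05 z [-0.  0. -1.] j [-0.268  0.117  1.45   0.     1.575 -0.267] gap 40.3 gf 0.0 F [ 0.4  0.5 -0.3] T [-0.03 -0.03 -0.02]
now-frame units [-0.002  0.039 -0.074]
yaw 90 world turn 90.0 roll units (tool z down => -) -18.01
   after-turn units [-0.039 -0.002 -0.074]
yaw 270 world turn -90.0 roll units (tool z down => -) 17.99
   after-turn units [ 0.039  0.002 -0.074]
rib 700 0.09725526880143101 
 [[ 5.660e+02 -1.480e+01]
 [ 5.693e+02 -6.000e-01]
 [ 6.177e+02 -1.120e+01]
 [ 6.149e+02 -2.570e+01]] [592.  -13.1] [(np.float64(14.6), np.float64(77.0)), (np.float64(49.6), np.float64(-12.4)), (np.float64(14.8), np.float64(-100.7))]
basetop 2844 0.06563642065696129 
 [[545.8 -33.7]
 [560.3  24.6]
 [637.    7.5]
 [625.8 -52.3]] [592.2 -13.5] [(np.float64(60.0), np.float64(76.0)), (np.float64(78.5), np.float64(-12.5)), (np.float64(60.9), np.float64(-100.6))]
plate 677 ((579.0529174804688, -127.98773193359375), (23.9859619140625, 89.6220474243164), 89.96607971191406) [ 0.57838098 -0.11864073  0.06082534]
```

View pics/w3.png

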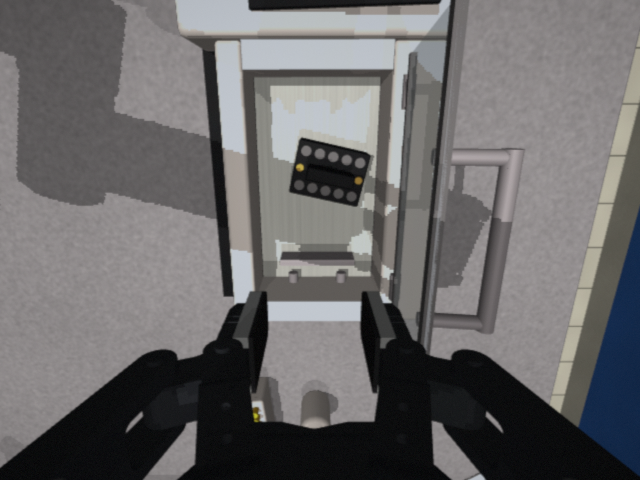

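The wrist view shows the block at (332,170), turned about −12.4°, with its centre at about (592,−13) mm. The plate is at u 281–354, v 256. I'll grip the rib slightly toward its −x end so the hand stays clear of the open cover.

Request:
drive_tool:
  increments:
    - [40,0,0,0,-1]
    - [40,0,0,0.1,-1]
    - [40,0,0,0.2,-1]
    - [40,0,0,0.2,-1]
    - [40,0,0,0.2,-1]
    - [40,0,0,0.2,-1]
    - [40,0,0,0.2,-1]
    - [40,0,0,0.2,-1]

```text
t: 11.9
position: [0.577, -0.034, 0.2984]
tool_rot: [-1.323, -2.849, -0.0]
wrist_force: [-0.6, -0.3, -0.2]
finger_gap: 0.0402
grasp_force: 0.0
```

Request:
drive_tool:
  increments:
    - [40,0,0,0.2,-1]
    - [40,0,0,0.2,-1]
    - [40,0,0,0.2,-1]
    - [40,0,0,0.2,-1]
    - [40,0,0,0.2,-1]
    - [40,0,0,0.2,-1]
    - [40,0,0,0.2,-1]
    - [40,0,0,0,-0.5]

```text
t: 12.7
position: [0.5765, -0.0339, 0.2555]
tool_rot: [-0.338, -3.121, -0.001]
wrist_force: [-0.1, 0.8, 0.2]
finger_gap: 0.0399
grasp_force: 0.0
```

Run:
```python
from h import *
plan(.5832,-.0114,.080,77.6)
w=dict(np.load('w3.npz'))
for u,v in((281,253),(354,253),(281,260),(354,260)): print(np.round(ray(w,u,v,.061)*1000,1))
w=shot('wrist');save(w,'w4.png')
P=pts(w);z=P[...,2];img=w['pixels'].astype(int)
box=(P[...,0]>.51)&(P[...,0]<.64)&(P[...,1]>-.11)&(P[...,1]<.08)
for nm,lo,hi in(('rib',.09,.102),('basetop',.058,.07)):
    m=box&(z>lo)&(z<hi)&(img.max(-1)<110);q=P[m][:,:2]*1000
    print(nm,len(q),cv2.minAreaRect(q.astype(np.float32)))
```

```text
t 12.7 pos [576.5 -33.9 255.5] tooly yaw 77.63 z [-0.002  0.001 -1.   ] j [-0.268  0.156  1.568  0.     1.42  -1.623] gap 39.9 gf 0.0 F [-0.1  0.8  0.2] T [ 0.02 -0.02 -0.01]
now-frame units [-0.072  0.779  5.85 ]
yaw 77.6 world turn -0.0 roll units (tool z down => -) 0.01
   after-turn units [-0.058  0.781  5.85 ]
yaw 257.6 world turn 180.0 roll units (tool z down => -) -35.99
   after-turn units [ 0.058 -0.781  5.85 ]
[ 536.5 -108.5   61. ]
[ 623.7 -108.5   61. ]
[ 536.3 -117.5   61. ]
[ 624.  -117.5   61. ]
rib 988 ((591.89892578125, -13.866262435913086), (14.034907341003418, 49.67149353027344), 77.39556884765625)
basetop 4115 ((592.4147338867188, -13.671588897705078), (59.50859069824219, 80.40574645996094), 77.35269927978516)
```

Request:
drive_tool:
  increments:
    - [40,-0.03,0.3,0.2,0]
    - [40,-0.03,0.48,0.4,0]
    - [40,0,0,0.8,0]
    - [40,0,0,0.9,0]
    - [40,0,0,0.9,0]
    - [40,0,0,0.8,0]
    - [40,0,0,0.6,0]
    - [40,0,0,0.4,0]

```text
t: 13.55
position: [0.5819, -0.0101, 0.1044]
tool_rot: [-0.342, -3.119, -0.001]
wrist_force: [-0.8, -0.0, 0.1]
finger_gap: 0.0399
grasp_force: 0.0
```

Request:
drive_tool:
  increments:
    - [40,0,0,0.4,0]
    - [40,0,0,0.25,0]
    - [40,0,0,0.1,0]
    - [30,0,0,0.05,0]

```text
t: 13.95
position: [0.5833, -0.0116, 0.0835]
tool_rot: [0.343, 3.122, -0.0]
wrist_force: [0.3, -0.6, -1.2]
finger_gap: 0.03
grasp_force: 0.0
```

Run:
```python
from h import *
plan(.5832,-.0118,.080,77.6)
w=shot('wrist');save(w,'w5.png')
```

```text
t 13.95 pos [583.3 -11.6  83.5] tooly yaw 77.46 z [ 0.001 -0.    -1.   ] j [-0.227  0.347  1.699  0.     1.095 -1.579] gap 30.0 gf 0.0 F [ 0.3 -0.6 -1.2] T [ 0.05  0.01 -0.02]
now-frame units [ 0.003 -0.009  0.116]
yaw 77.6 world turn 0.1 roll units (tool z down => -) -0.03
   after-turn units [ 0.003 -0.009  0.116]
yaw 257.6 world turn -179.9 roll units (tool z down => -) 35.97
   after-turn units [-0.003  0.009  0.116]
```

View pics/w5.png

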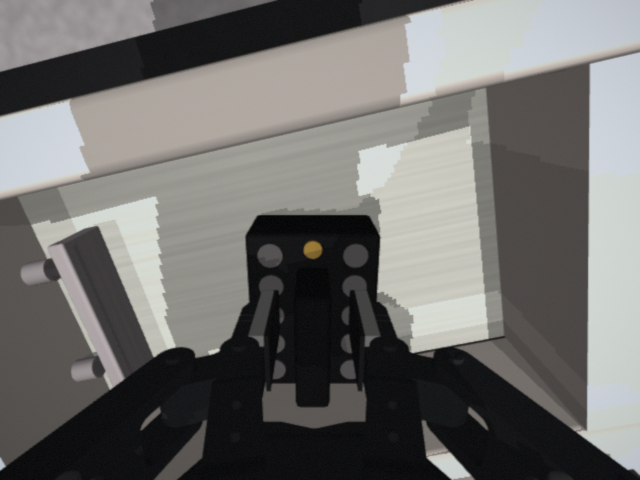

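The wrist view shows the rib at u≈313, centred between the pads (270 and 360) and aligned with them. Closing now.

Request:
drive_tool:
  force: 45
  increments:
    - [22,0,0,0.08,0]
    - [18,0,0,0,0]
    - [14,0,0,0,0]
    - [10,0,0,0,0]
    - [10,0,0,0,0]
    - [10,0,0,0,0]

```text
t: 14.6
position: [0.5832, -0.0118, 0.0813]
tool_rot: [0.343, 3.122, -0.001]
wrist_force: [-2.4, -1.5, 3.9]
finger_gap: 0.013
grasp_force: 45.6
```

Run:
```python
from h import *
plan(.577,-.034,.080,90)
```

```text
t 14.6 pos [583.2 -11.8  81.3] tooly yaw 77.46 z [ 0. -0. -1.] j [-0.227  0.35   1.7   -0.     1.091 -1.579] gap 13.0 gf 45.6 F [-2.4 -1.5  3.9] T [-0.26  0.29 -0.02]
now-frame units [ 0.042 -0.767  0.044]
yaw 90 world turn 12.5 roll units (tool z down => -) -2.51
   after-turn units [ 0.207 -0.74   0.044]
yaw 270 world turn -167.5 roll units (tool z down => -) 33.49
   after-turn units [-0.207  0.74   0.044]
```

Request:
drive_tool:
  increments:
    - [10,0,0,0,-0.5]
    - [10,0,0,0,-0.7]
    - [10,0,0,0,-0.7]
    - [10,0,0,0,-0.6]
    - [10,0.1,-0.1,0,0]
    - [10,0.14,-0.2,0,0]
    - [10,0.14,-0.25,0,0]
    - [10,0.08,-0.25,0,0]

```text
t: 15.4
position: [0.569, -0.0358, 0.0813]
tool_rot: [0.002, 3.141, 0.001]
wrist_force: [1.1, 5.4, 11.5]
finger_gap: 0.0133
grasp_force: 47.2
```

Request:
drive_tool:
  increments:
    - [10,0,-0.25,0,0]
    - [10,0,-0.25,0,0]
    - [10,0,-0.25,0,0]
    - [10,0,-0.2,0,0]
    - [10,0,-0.15,0,0]
    - [10,0,-0.1,0,0]
    - [10,0,0,0,0]

```text
t: 16.1
position: [0.5691, -0.0723, 0.0813]
tool_rot: [0.003, 3.141, 0.0]
wrist_force: [-0.8, 2.6, 4.6]
finger_gap: 0.0133
grasp_force: 46.0
```

Run:
```python
from h import *
plan(.569,-.089,.080,90)
ims=[]
for n in('wrist','top','side'):
    c=shot(n);np.savez(n+'6.npz',**c)
    ims.append(cv2.resize(c['pixels'] if n=='wrist' else c['pixels'][150:300,250:450],(400,300),interpolation=cv2.INTER_CUBIC))
cv2.imwrite('pics/c6.png',np.vstack([np.hstack(ims[:2]),np.hstack([ims[2],0*ims[2]])])[...,::-1])
```

```text
t 16.1 pos [569.1 -72.3  81.3] tooly yaw 89.91 z [ 0.  0. -1.] j [-0.337  0.328  1.729  0.     1.085 -1.906] gap 13.3 gf 46.0 F [-0.8  2.6  4.6] T [ 0.48 -0.06 -0.01]
now-frame units [ 0.002 -0.558  0.044]
yaw 90 world turn 0.1 roll units (tool z down => -) -0.02
   after-turn units [ 0.003 -0.558  0.044]
yaw 270 world turn -179.9 roll units (tool z down => -) 35.98
   after-turn units [-0.003  0.558  0.044]
```

View pics/c6.png

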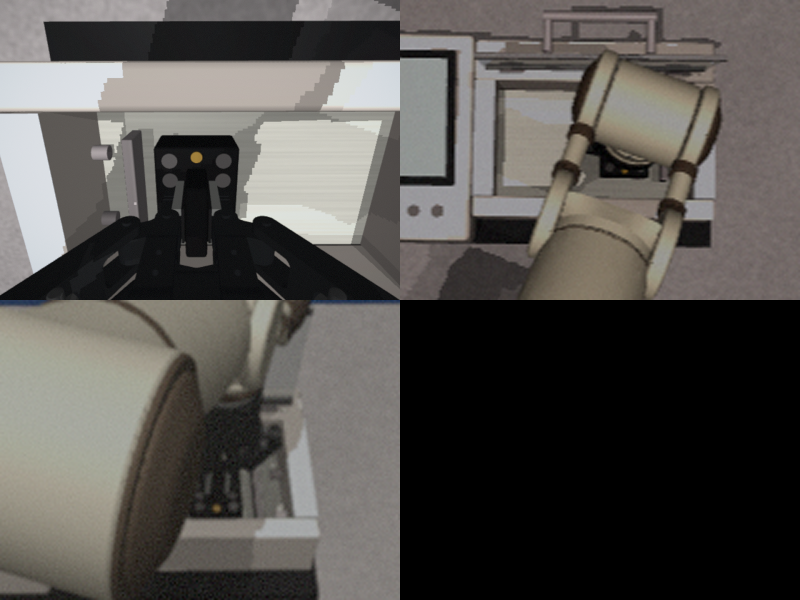

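The wrist panel shows the rib gripped, the block edge square to the rim line, and the plate's −x end at (130,131) beside the block's front edge at (197,137). Now the numbers.

Run:
```python
from h import *
w=dict(np.load('wrist6.npz'));P=pts(w);z=P[...,2]*1000;X=P[...,0]*1000;Y=P[...,1]*1000
img=w['pixels'].astype(int);g=img.mean(-1)
L=lambda p:np.round(np.polyfit(*p,1),4)
b=(z>59)&(z<71)&(g<70)&(abs(Y+72)<40)&(X>520)&(X<600)
# block -x edge: first (smallest row) block pixel per column
cols=[u for u in range(240,390) if b[:,u].sum()>15]
e=np.array([ray(w,u,np.nonzero(b[:,u])[0].min()-.5,.065)*1000 for u in cols])
ok=abs(e[:,0]-np.median(e[:,0]))<2;e=e[ok];print('block -x edge',len(e),np.median(e[:,0]),'slope',L((e[:,1],e[:,0])),'Y',e[:,1].min(),e[:,1].max())
m=(z>52)&(z<66)&(g>70)&(Y<-105)&(Y>-135)&(X>520)&(X<600)
print('plate n',m.sum())
r,c=np.nonzero(m);print('px',r.min(),r.max(),c.min(),c.max())
for u in range(c.min(),c.max(),3):
    rr=np.nonzero(m[:,u])[0]
    if len(rr)>8: print(u,rr.min(),np.round(ray(w,u,rr.min()-.5,.061)[:2]*1000,1),round(np.median(z[rr,u]),1))
# plate top face: right edge per row (pressing face)
mt=m&(z>58)
for v in range(r.min(),r.max(),8):
    cc=np.nonzero(mt[v])[0]
    if len(cc)>2: print('row',v,cc.min(),cc.max(),np.round(ray(w,cc.max()+.5,v,.061)[:2]*1000,1))
# front rim top band (z~100): inner and outer edge
for nm,f in(('inner',np.max),('outer',np.min)):
    q=[]
    for u in range(150,620,5):
        rr=np.nonzero((abs(z[:,u]-100)<5)&(X[:,u]<520)&(g[:,u]>80))[0]
        if len(rr)>5:q.append(ray(w,u,f(rr)+(.5 if nm=='inner' else -.5),.1)*1000)
    q=np.array(q);print('rim',nm,len(q),np.median(q[:,0]),L((q[:,1],q[:,0])))
```

```text
block -x edge 135 536.9213318754669 slope [3.100000e-03 5.370428e+02] Y -100.66211576897723 -42.73020744642482
plate n 2157
px 218 348 193 222
196 222 [ 533.5 -123.4] 61.6
199 219 [ 532.2 -122. ] 61.3
202 223 [ 534.  -120.8] 61.6
205 223 [ 534.  -119.5] 61.5
208 223 [ 534.  -118.2] 61.6
211 225 [ 534.9 -117. ] 61.5
214 255 [ 549.  -116.9] 61.4
217 286 [ 564.4 -116.8] 61.4
220 320 [ 582.3 -116.8] 61.1
row 226 193 211 [ 535.6 -116.8]
row 234 194 212 [ 539.3 -116.7]
row 242 195 212 [ 543. -117.]
row 250 196 213 [ 546.8 -116.9]
row 258 197 214 [ 550.7 -116.8]
row 266 198 215 [ 554.6 -116.7]
row 274 199 215 [ 558.6 -117. ]
row 282 200 216 [ 562.6 -116.9]
row 290 200 217 [ 566.7 -116.7]
row 298 201 218 [ 570.8 -116.6]
row 306 202 218 [ 575.  -116.9]
row 314 203 219 [ 579.3 -116.8]
row 322 204 220 [ 583.6 -116.7]
row 330 205 220 [ 588. -117.]
row 338 206 221 [ 592.5 -116.9]
row 346 216 222 [ 597.1 -116.8]
rim inner 94 508.61577584254826 [-1.100000e-03  5.085804e+02]
rim outer 94 484.4209395081838 [-1.600000e-03  4.842991e+02]
```

Run:
```python
from h import *
w=dict(np.load('wrist6.npz'));P=pts(w);z=P[...,2]*1000;X=P[...,0]*1000;Y=P[...,1]*1000
print('cam',np.linalg.inv(w['view'])[:3,3])
g=w['pixels'].mean(-1)
for nm,s in(('block side',(g<70)&(abs(Y+72)<27)&(z>35)&(z<57)&(X>525)&(X<550)),('plate side',(g>40)&(abs(Y+121)<5)&(z>35)&(z<56)&(X>525)&(X<545)),('wall inner',(g>60)&(abs(Y+60)<60)&(z>40)&(z<90)&(X>500)&(X<515))):
    print(nm,s.sum(),np.percentile(X[s],[10,50,90]) if s.sum() else '')
s=(g<70)&(abs(Y+72)<20)&(X>525)&(X<600)
for lo in range(56,72,2):
    k=s&(z>=lo)&(z<lo+2); print(lo,k.sum(),np.percentile(X[k],[1,5]) if k.sum() else'')
s=(z>90)&(z<101)&(g<80)&(abs(Y+72)<12)&(X>530)&(X<600);print('rib min X',np.percentile(X[s],[0.5,2,5]))
s=(z>60)&(z<69)&(g<80)&(X>538)&(X<555);print('base Y range',np.percentile(Y[s],[.5,2,98,99.5]))
```

```text
cam [ 0.48987961 -0.07192073  0.21645244]
block side 1414 [538.37552582 538.59437994 538.83059338]
plate side 417 [534.21302287 535.99969676 543.15093424]
wall inner 0 
56 106 [538.22289291 538.35133187]
58 120 [538.13596441 538.25762931]
60 129 [538.15707095 538.22043887]
62 179 [538.1230411  538.35736142]
64 2561 [538.56587242 539.1050862 ]
66 907 [539.28073637 540.43919124]
68 61 [553.09235924 553.30215986]
70 49 [552.95503847 553.18162176]
rib min X [553.17738794 553.47420263 553.77430731]
base Y range [-101.31686082 -100.39141466  -43.39164191  -42.47120528]
```

Request:
drive_tool:
  increments:
    - [10,-0.01,-0.05,0,-0.04]
    - [10,0,-0.1,0,0]
    - [10,0,-0.1,0,0]
    - [10,0,-0.1,0,0]
    - [10,0,-0.05,0,0]
    - [10,0,-0.03,0,0]
    - [10,0,-0.03,0,0]
    - [10,0,0,0,0]

```text
t: 17.05
position: [0.5695, -0.0855, 0.0813]
tool_rot: [-0.003, 3.141, 0.001]
wrist_force: [0.1, 4.4, 6.4]
finger_gap: 0.0132
grasp_force: 46.2
```

Request:
drive_tool:
  increments:
    - [10,0,-0.04,0,0]
    - [10,0,-0.04,0,0]
    - [10,0,-0.04,0,0]
    - [10,0,-0.04,0,0]
    - [10,0,-0.04,0,0]
    - [10,0,-0.02,0,0]
    - [10,0,0,0,0]

```text
t: 17.75
position: [0.5696, -0.0909, 0.0814]
tool_rot: [-0.003, 3.141, 0.004]
wrist_force: [0.5, 8.3, 7.5]
finger_gap: 0.013
grasp_force: 46.4
```

```bash
cat > m.py <<'E'
from h import *
plan(.569,-.0968,.080,90)
w=shot('wrist');np.savez('w7.npz',**w);P=pts(w);z=P[...,2]*1000;X=P[...,0]*1000;Y=P[...,1]*1000;g=w['pixels'].mean(-1)
y0=ctrl.get_state()['position'][1]*1000
m=(z>56)&(z<66)&(g>70)&(Y<-100)&(Y>-145)&(X>528)&(X<600)
ys=[ray(w,np.nonzero(m[v])[0].max()+.5,v,.061)[:2]*1000 for v in range(480) if m[v].sum()>6]
ys=np.array(ys)
if len(ys): ys=ys[(ys[:,0]>537)&(ys[:,0]<575)]; print('plate face',len(ys),np.percentile(ys[:,1],[10,50,90]),np.polyfit(ys[:,0],ys[:,1],1)[0])
k=m&(Y<-100); print('plate minX',np.percentile(X[k],[1,3]) if k.sum() else '', 'plate y',np.percentile(Y[k],[1,50,99]))
s=(g<70)&(abs(Y-y0)<25)&(z>40)&(z<57)&(X>525)&(X<550);print('block side X',np.median(X[s]),'slope',np.polyfit(Y[s],X[s],1)[0],'tilt',np.polyfit(z[s],X[s],1)[0])
s=(z>60)&(z<69)&(g<80)&(X>540)&(X<555)&(abs(Y-y0)<36);print('base Y',np.percentile(Y[s],[.5,2,98,99.5]))
r=[np.nonzero((abs(z[:,u]-100)<5)&(X[:,u]<520)&(g[:,u]>80))[0] for u in range(200,600,5)]
r=np.array([ray(w,u,a.max()+.5,.1)[:2]*1000 for u,a in zip(range(200,600,5),r) if len(a)>5]);print('rim',np.median(r[:,0]),np.polyfit(r[:,1],r[:,0],1)[0])
E
python3 m.py
```

```text
t 17.75 pos [569.6 -90.9  81.4] tooly yaw 90.12 z [ 0.     0.003 -1.   ] j [-0.369  0.335  1.719  0.003  1.088 -1.943] gap 13.0 gf 46.4 F [0.5 8.3 7.5] T [ 1.44 -0.16  0.01]
now-frame units [ 0.019 -0.195  0.046]
yaw 90 world turn -0.1 roll units (tool z down => -) 0.02
   after-turn units [ 0.018 -0.195  0.047]
yaw 270 world turn 179.9 roll units (tool z down => -) -35.98
   after-turn units [-0.018  0.195  0.047]
plate face 77 [-121.0773457  -120.74006037 -105.64737484] -0.15536408883921274
plate minX [534.62761926 535.55455594] plate y [-128.34065236 -124.38621393 -106.32538473]
block side X 539.0543049066274 slope -0.0018068190520942153 tilt -0.002229277004292326
base Y [-119.88293788 -119.08451098  -61.95549038  -61.04918007]
rim 508.5970565734597 -0.0016345803157389706
```

Request:
drive_tool:
  increments:
    - [10,0,-0.03,0,0]
    - [10,0,-0.04,0,0]
    - [10,0,-0.04,0,0]
    - [10,0,-0.04,0,0]
    - [10,0,-0.03,0,0]
    - [10,0,-0.02,0,0]
    - [10,0,0,0,0]
    - [10,0,0,0,0]

```text
t: 18.6
position: [0.5696, -0.0956, 0.0815]
tool_rot: [-0.003, 3.141, 0.008]
wrist_force: [0.6, 12.6, 9.0]
finger_gap: 0.0132
grasp_force: 46.5
```

```bash
python3 m.py
```

```text
t 18.6 pos [569.6 -95.6  81.5] tooly yaw 90.12 z [ 0.     0.005 -1.   ] j [-0.378  0.337  1.716  0.005  1.09  -1.953] gap 13.2 gf 46.5 F [ 0.6 12.6  9. ] T [ 2.2  -0.12  0.01]
now-frame units [ 0.019 -0.041  0.05 ]
yaw 90 world turn -0.1 roll units (tool z down => -) 0.02
   after-turn units [ 0.019 -0.04   0.05 ]
yaw 270 world turn 179.9 roll units (tool z down => -) -35.98
   after-turn units [-0.019  0.04   0.05 ]
plate face 77 [-125.61968867 -125.25784078 -111.16216559] -0.1529511755964452
plate minX [534.64836157 535.52284976] plate y [-132.83346392 -128.89738294 -112.05718039]
block side X 539.0457856774083 slope -0.002025289974472966 tilt -0.0011075099914930817
base Y [-124.44685209 -123.58854025  -66.60839756  -65.57664529]
rim 508.6156030759695 -0.0013785781125955198
```

Request:
drive_tool:
  increments:
    - [10,0,-0.03,0,0]
    - [10,0,-0.025,0,0]
    - [10,0,0,0,0]
    - [10,0,0,0,0]
    - [10,0,0,0,0]
    - [10,0,0,0,0]

```text
t: 19.25
position: [0.5695, -0.0969, 0.0815]
tool_rot: [-0.003, 3.142, 0.009]
wrist_force: [-0.5, 14.4, 11.1]
finger_gap: 0.013
grasp_force: 46.7
```

```bash
python3 m.py
python3 - <<'E'
from h import *
ims=[]
for n in('wrist','top','side'):
    c=shot(n);ims.append(cv2.resize(c['pixels'] if n!='top' else c['pixels'][150:300,250:450],(400,300),interpolation=cv2.INTER_CUBIC))
ims.append(cv2.resize(c['pixels'][150:300,350:550],(400,300),interpolation=cv2.INTER_CUBIC))
cv2.imwrite('pics/c8.png',np.vstack([np.hstack(ims[:2]),np.hstack(ims[2:])])[...,::-1])
E
```

```text
t 19.25 pos [569.5 -96.9  81.5] tooly yaw 90.12 z [ 0.     0.006 -1.   ] j [-0.38   0.338  1.716  0.006  1.09  -1.956] gap 13.0 gf 46.7 F [-0.5 14.4 11.1] T [ 2.43 -0.14 -0.  ]
now-frame units [0.018 0.002 0.05 ]
yaw 90 world turn -0.1 roll units (tool z down => -) 0.02
   after-turn units [0.018 0.002 0.05 ]
yaw 270 world turn 179.9 roll units (tool z down => -) -35.98
   after-turn units [-0.018 -0.002  0.05 ]
plate face 77 [-126.88276284 -126.52067733 -111.9116954 ] -0.15649925002019646
plate minX [534.6296239  535.53875864] plate y [-134.0539113  -130.16938768 -112.89274598]
block side X 539.0529171006809 slope -0.0025776748534111927 tilt -0.0028744883659179436
base Y [-125.68802998 -124.8716362   -67.72624625  -66.90025984]
rim 508.620249610025 -0.0013159128383226496
```

View pics/c8.png

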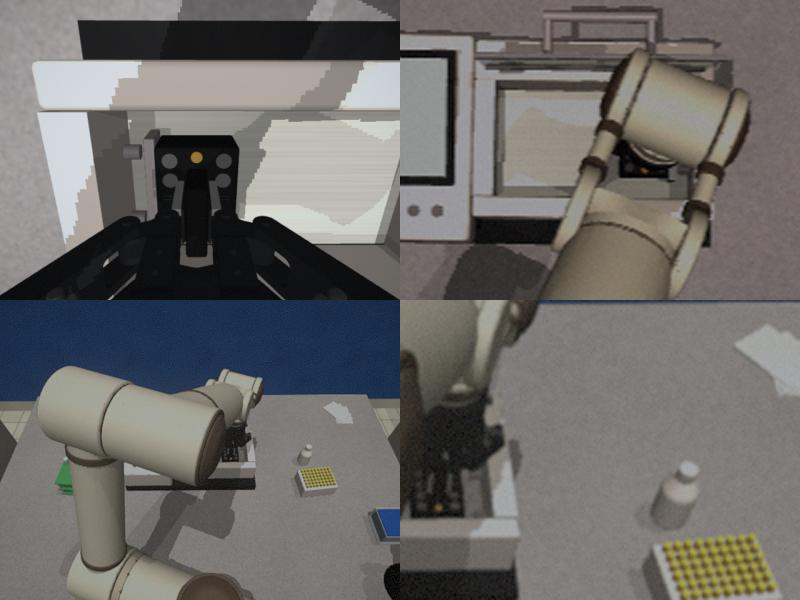

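The final composite shows the block square against the plate at wrist-panel (152,165)/(197,150). The cover is still open at the top, and the bottle and racks are standing where they were. The plate is pressed in about 9.8 mm and steady.

```bash
python3 -c "
from h import *
print(ctrl.hand_in())"
```

```text
the job is handed in; nothing more can be done
None
```

The job is handed in: the cover rests on its open stop, and the block is square, centred within about 1 mm and still held against the stop plate. The plate is pushed in about 9.8 mm by camera, or about 10 N. The other items were not touched.

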